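Release and open the toothed-bar bench clamp

TASK

Open the blue bar clamp that is bolted to the bench, ready for the next piece: with a fingertip press down the red thumb plate on its sliding jaw to free the ratchet and, keeping it pressed, push the jaw back along the bar, away from the screw, until it is fully home against the end stop. Then let the plate spring up again and move clear. Only press and push, gently; lift nothing, and leave the loose fittings and the nut driver where they lie.

Things in the scene. Friction and masses are not known exactly. Their poses are not given: they have to be found in the camera images.
- clamp: Blue bar clamp fixed to the bench, its heading varies. Origin on the bench under the bar. Its x runs along the bar, from the screw with its tommy bar (x -310 to -155 mm, 140 mm high) to the end stop (block at x 164 to 190 mm, 87 mm high); z is up. Steel bar 10 mm wide, top 70 mm above the bench, saw teeth of 14 mm pitch in its lower edge. Bolted feet 80 mm wide, 9 mm high.
- jaw (a joint): Travel of the sliding jaw along the clamp's +x, in m: grows as it is pushed back, away from the screw; 0.220 when fully home against the end stop. Friction about 3 N. While the thumb plate is up the ratchet blocks motion in + (after up to 10 mm of play); motion in - clicks over the teeth.
- jaw_top (a point): Middle of the top of the sliding jaw's upright plate (46 mm wide across the bar, 14 mm thick along it, top 125 mm above the bench). The jaw's body reaches from 7 mm ahead of this point (towards the screw) to 67 mm behind it; behind the upright plate it is 30 mm wide and 78 mm high.
- release (a joint): How far the red thumb plate is pressed down, in m: 0 up, 0.009 fully down on its stop. A spring pushes it up (about 4 N when up, 8 N fully down); from about 0.006 the ratchet is free. It springs up when let go, so it must stay pressed while the jaw slides back.
- release_top (a point): Middle of the upper face of the level red thumb plate on the sliding jaw, 44 mm along the bar by 38 mm wide, 92 mm above the bench when up; it moves with jaw and press. Room for a fingertip along the bar: 32 mm from this point towards the screw, up to the upright plate (24 mm to a low step), and 22 mm towards the end stop, up to the plate's own upturned lip.
- release_lip (a point): Top middle of the inner (screw side) face of the thumb plate's red upturned lip, 38 mm wide, standing 14 mm above the plate's upper face at its end-stop end; a fingertip on the plate can push the jaw back by this lip.
- end_stop (a point): Top middle of the end stop's face, towards the sliding jaw, 87 mm above the bench. The rear of the jaw's body meets this face.
- drain_cock: Loose brass drain cock lying on the bench, 86 mm long along its x, 42 mm high; origin underneath it on the bench. Leave alone.
- union: Loose copper pipe union lying on the bench, 62 mm long along its x, 35 mm high; origin underneath it on the bench. Leave alone.
- end_cap: Loose grey zinc pipe end cap standing on the bench, 40 mm across, 32 mm high; origin underneath it. Leave alone.
- nut_driver: Loose nut driver with a red handle lying on the bench, 204 mm long along its x (handle to -x), 28 mm high; origin on the bench 108 mm from the handle's end. Leave alone.

How it is judged:
On the way, in this order (a step that is already met when the one before it is completed fails the run):
1. the red thumb plate is pressed down far enough to free the ratchet, the jaw still about where it stood (value of joint release above 0.0045 m and distance of jaw_top from where it was at the start of the episode below 0.025 m), for 0.1 s.
2. the jaw has been pushed back against the end stop (value of joint jaw above 0.214 m), for 0.1 s.
At the end, for the whole second after the job is handed in: The sliding jaw rests within 6 mm of the end stop, the red thumb plate has sprung up to within 2 mm of its top position, and every loose fitting and the nut driver lies within 20 mm of where it was (value of joint jaw above 0.214 m and value of joint release below 0.002 m and linear speed of jaw below 0.01 m/s and distance of each of drain_cock, union, end_cap, nut_driver from where it was at the start of the episode below 0.02 m); the robot touches nothing.
It fails at once if a loose fitting or the nut driver is pushed, lifted or carried more than 20 mm (distance of any of drain_cock, union, end_cap, nut_driver from where it was at the start of the episode above 0.02 m).
It fails at once if the sliding jaw or its plate is pressed, pushed or gripped with more than 50 N (contact force between the fingers and jaw above 50 N).
It also fails if it takes over 38 s, if anything falls off the work surface, if the arm or the gripper's body presses on something with over 40 N, if the wrist force passes 120 N, or if a joint passes its speed limit or range.

ROBOT

A 6-joint arm with a two-finger parallel gripper is mounted at the origin on the work surface. World frame = base frame: x ahead of the robot, y to its left, z up, the work surface at z = 0. Lengths are in m, angles in rad, forces in N, time in s.
With the tool pointing down it reaches from about 0.25 to 0.725 m from the base axis. Payload 4 kg.
Tool frame: the origin (TCP) lies at the very end of the fingers, on their centre line; the grasp point (between the pads) lies 19 mm behind it; z points along the fingers, y is the direction in which the jaws open and shut (so a half turn about z gives the same grasp; the last joint's range is limited). The gripper opens to 85 mm and grips with 20 to 120 N. Pads are 22 mm wide; open, the fingers measure 114 mm over their backs; the gripper's body (76 mm by 85 mm) begins 54 mm behind the grasp point. The pads swing forward as they close: fully open they stand 13 mm farther back than shut.
Start: joints at [1.308, 0.241, 0.005, 1.335, 0, 1.571], TCP at [0.13, 0.483, 0.231] pointing down, gripper open.
Joint ranges: [-2.72, 2.72], [-1.05, 1.87], [-1.09, 1.28], [-1.99, 2.15], [-1.42, 1.44], [-3.14, 3.14]. Speed limits (rad/s): [2.79, 2.79, 3.14, 3.14, 3.14, 3.14].

INTERFACE

Orientations are given as a unit quaternion [x, y, z, w].
In Python, from workcell import bot gives the robot as it stands.
- The arm moves only by the shell command python3 -m crank 'ROWS'. ROWS is JSON, a list that holds one entry, the list of rows, each a list of 5 numbers: the shift along the tool's x, y, z in mm, then the turn about the tool's z in degrees, then the closure in counts, from 0 (fully open) to 255 (shut). In form: [[[tx, ty, tz, turn, grip], ...]]. A call has 1 to 12 rows; each row shifts and turns the pose as measured when the row begins, along the tool's axes as they then stand; what a row does not reach is not made up. A row lasts 1/8 s, in which the tool goes at most 62.5 mm and 10.7 degrees, less where a joint would pass 70% of its speed; a pose out of reach is approached as far as the arm can. A call is refused whole if a number of a shift passes 62.5 or a number of a turn 10.7, either way. A call with a gripper value outside its range is refused whole. The fingers move at their own pace and stop on an object; the grip force is fixed at half the most. Time passes only in rows, so rows that do not move let the fingers close. It gives the time, the measured TCP pose, the force and the opening at its end, in the units of the state.
- bot.get_obs(): the state, without advancing time (a new reading comes with each control period).
- bot.camera(name): name is "scene" or "top" or "wrist"; returns a dict with "img" (480x640x3 uint8, blue, green, red), "depth" (480x640 float32, m along the optical axis (not along the pixel's ray), 0 where there is no reading), "fx", "fy", "cx", "cy" (pixels), "R" (3x3) and "t" (3): a world point X has camera coordinates R X + t; the wrist camera has in their place "T_tool_cam" (4x4, takes a point from camera to tool coordinates, whose origin is the TCP and whose axes are the flange's). Camera axes: x right, y down, z forward; pixel columns grow to the right and rows downward; lengths in m; the calibration is good to about 2 mm. A picture is of the moment at which its call begins: read the wrist's pose just before it.
- bot.job_done(): hands the job in, once; it reports no verdict.
The state is a dict: "clock": time; "joint_pos": joint angles; "joint_vel": joint speeds; "tau": joint torques, N m; "eef_pos": TCP position; "tool_rot": TCP orientation; "ft_force": force on the tool from outside, world axes, zero at the start; "ft_torque": the same for the moment, N m; "grip_width": finger opening in m.
Only numpy, scipy, OpenCV 4.12 (cv2) and the standard library are available. Lean on these libraries where they do the work, as an engineer would, in place of code of your own. Each camera call takes 0.05 s, during which the arm holds its last target.

## Working session

There is one attempt and no reset: what is moved stays moved. The work goes in short steps, Python scripts to look and compute and a shell command to move; the robot and the scene stay as the last step left them, time stands still between calls to the robot, and variables do not carry over. Pictures are saved under pics/ and viewed, and the job is handed in when it is done.

```bash
mkdir -p pics; ls; python3 - <<'E'
from workcell import bot
import cv2
o=bot.get_obs(); print({k:(v if not hasattr(v,'round') else v) for k,v in o.items()})
for n in("scene","top"):
    c=bot.camera(n); cv2.imwrite(f"pics/{n}0.png",c["img"]); print(n,c["fx"],c["fy"],c["cx"],c["cy"],c["R"],c["t"])
E
```

```text
pics
{'clock': 0.0, 'joint_pos': array([1.30800859e+00, 2.41411711e-01, 3.73284782e-03, 1.33523258e+00,
       3.19097555e-06, 1.57077809e+00]), 'joint_vel': array([ 0.00144783,  0.000953  ,  0.00024421, -0.00182553, -0.0008049 ,
       -0.0013186 ]), 'tau': array([ 1.73808967e-03, -3.72322726e+01,  2.52405560e+01,  1.69029372e-02,
        2.61585856e-04, -1.95840038e-06]), 'eef_pos': array([0.12971924, 0.48221564, 0.23041691]), 'tool_rot': array([ 1.31007012e-01,  9.91380878e-01, -1.04823290e-03, -1.40148589e-04]), 'ft_force': array([ 0.22641277,  0.40171972, -0.21158074]), 'ft_torque': array([-0.03590119,  0.00304389, -0.01228979]), 'grip_width': 0.08538913181037422}
scene 464.78063053074925 464.78063053074925 319.61441961419814 235.61603185252372 [[-0.09946569  0.99495005  0.01345251]
 [ 0.71140709  0.08055925 -0.69814766]
 [-0.69570577 -0.05987152 -0.71582741]] [ 0.04713172 -0.3258279   1.14763035]
top 475.01056882490985 475.01056882490985 316.1445321855624 241.65574505431067 [[-0.00195146 -0.9996529   0.02627313]
 [-0.98316958 -0.00288177 -0.18267257]
 [ 0.18268488 -0.02618742 -0.9828227 ]] [-0.01131677  0.59192194  0.68948265]
```

View pics/scene0.png

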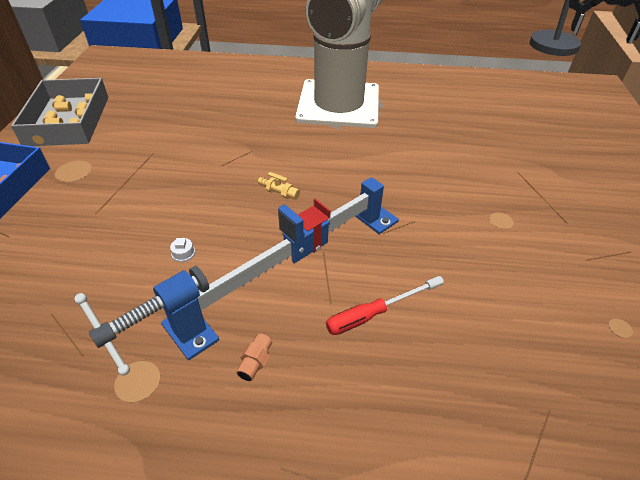

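View pics/top0.png

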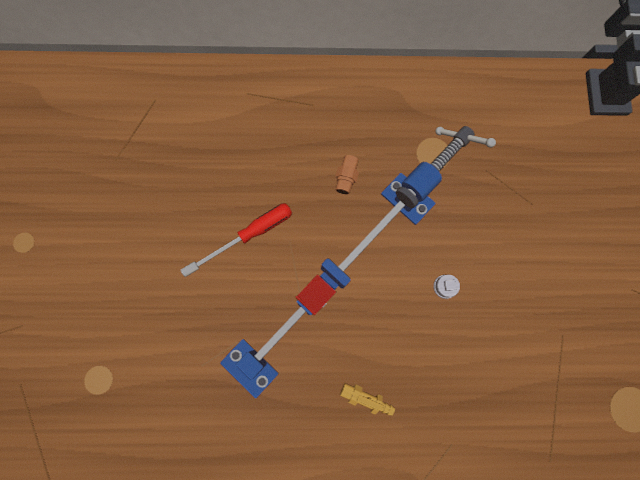

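The scene view shows the clamp running diagonally: the screw at (130,310), the sliding jaw with its red plate at (310,220), and the end stop at (375,200). In the top view the red plate is at (316,295), the jaw's upright at (335,273), the end stop at (250,365), the nut driver at (240,240) and the drain cock at (368,400). Next I'll measure.

```bash
cat > h.py <<'E'
import numpy as np, cv2
from workcell import bot
def ray(c,uv,z):
    uv=np.atleast_2d(uv).astype(float)
    d=np.c_[(uv[:,0]-c["cx"])/c["fx"],(uv[:,1]-c["cy"])/c["fy"],np.ones(len(uv))]@c["R"]
    C=-c["R"].T@c["t"]
    return C+d*((z-C[2])/d[:,2])[:,None]
def cloud(c):
    v,u=np.mgrid[:480,:640]; D=c["depth"]
    P=np.stack([(u-c["cx"])/c["fx"]*D,(v-c["cy"])/c["fy"]*D,D],-1)
    return (P-c["t"])@c["R"]
E
python3 - <<'E'
from h import *
np.set_printoptions(precision=4,suppress=True)
for n in("top","scene"):
    c=bot.camera(n); X=cloud(c); hsv=cv2.cvtColor(c["img"],cv2.COLOR_BGR2HSV)
    ok=c["depth"]>0
    H,S,V=cv2.split(hsv)
    red=((H<6)|(H>174))&(S>180)&(V>60)&ok
    blue=(H>100)&(H<125)&(S>130)&ok
    print(n,-c["R"].T@c["t"])
    for nm,m in(("red",red),("blue",blue)):
        k,l,st,ce=cv2.connectedComponentsWithStats(m.astype(np.uint8))
        for i in range(1,k):
            if st[i,4]<60: continue
            P=X[l==i]; print(nm,st[i],ce[i],"mean",P.mean(0),"z pct",np.percentile(P[:,2],[2,25,50,75,98]))
            if nm=="red" and st[i,2]<60 and P[:,2].mean()>.06:
                q=P[(abs(P[:,2]-.092)<.004)]; r=cv2.minAreaRect((q[:,:2]*1000).astype(np.float32)); print("  plate",len(q),q.mean(0),r)
    steel=(S<60)&(V>90)&ok&(abs(X[...,2]-.07)<.006)
    P=X[steel]; 
    P=P[(P[:,0]<.9)&(P[:,0]>0)&(abs(P[:,1])<.4)]
    vx,vy,x0,y0=cv2.fitLine((P[:,:2]).astype(np.float32),cv2.DIST_HUBER,0,.001,.001).ravel(); print("bar",len(P),vx,vy,x0,y0,np.degrees(np.arctan2(vy,vx)))
E
```

```text
top [0.456  0.0084 0.7861]
red [238 203  54  40 795] [265.2906 222.    ] mean [0.63   0.0714 0.025 ] z pct [0.0168 0.0233 0.0255 0.0275 0.0299]
red [296 275  40  40 790] [315.3114 294.4899] mean [ 0.5067 -0.0087  0.0937] z pct [0.0904 0.0921 0.0929 0.0938 0.1071]
  plate 728 [ 0.5079 -0.0099  0.0928] ((507.0865173339844, -9.166126251220703), (36.869632720947266, 46.2044677734375), 45.5927848815918)
blue [394 163  47  48 908] [422.3535 181.3689] mean [ 0.6773 -0.1714  0.097 ] z pct [0.0079 0.1091 0.1153 0.1182 0.1206]
blue [382 184  16  22 159] [389.6226 194.9497] mean [ 0.6816 -0.1375  0.0092] z pct [0.0055 0.0081 0.0093 0.0102 0.0129]
blue [401 207  24  17 184] [412.2174 214.7446] mean [ 0.647  -0.1747  0.0099] z pct [0.0056 0.0084 0.0094 0.0104 0.0161]
blue [322 259  28  27 283] [335.5477 271.7951] mean [ 0.536  -0.0362  0.1254] z pct [0.1225 0.1248 0.1254 0.1262 0.128 ]
blue [321 272  18  17 111] [328.982  280.3423] mean [ 0.528  -0.0291  0.0858] z pct [0.0787 0.0854 0.0863 0.0872 0.0893]
blue [ 221  340   57   58 1259] [248.1843 369.0675] mean [0.3973 0.0928 0.0343] z pct [0.0076
[... 740 characters left out ...]
17 -0.0979 -0.0762]
blue [   0  142   50   76 2258] [ 18.5097 171.7719] mean [ 0.3757 -0.5981  0.0262] z pct [0.002  0.0112 0.026  0.0401 0.0521]
blue [ 356  178   42   56 1023] [374.8319 206.781 ] mean [0.4168 0.0921 0.0409] z pct [0.0037 0.0092 0.0322 0.0753 0.0876]
blue [279 205  34  58 776] [298.3969 235.1856] mean [ 0.5403 -0.027   0.0807] z pct [0.0302 0.0526 0.0762 0.121  0.1255]
blue [321 220   8  26 141] [324.5603 231.9929] mean [0.5031 0.0103 0.0554] z pct [0.0279 0.0412 0.056  0.071  0.0784]
blue [ 154  271   65   89 2869] [184.0091 313.5455] mean [ 0.6896 -0.1642  0.0636] z pct [0.006  0.0138 0.065  0.1094 0.1188]
bar 1426 0.96025705 -0.27911723 0.55405676 -0.092819326 -16.207523
```

```bash
python3 - <<'E'
from h import *
np.set_printoptions(precision=4,suppress=True)
c=bot.camera("top"); X=cloud(c); H,S,V=cv2.split(cv2.cvtColor(c["img"],cv2.COLOR_BGR2HSV))
b=np.array([-.72957,.6839]); n=np.array([.6839,.72957])
blue=(H>100)&(H<125)&(S>130)&(c["depth"]>0); red=((H<6)|(H>174))&(S>180)&(V>60)
Z=X[...,2]; near=(abs(X[...,0]-.45)<.15)&(abs(X[...,1]-.03)<.13)
def st(nm,m):
    P=X[m&near][:,:2]; s=P@b; t=P@n; print(nm,len(s),"along",np.percentile(s,[1,5,50,95,99]),"across",np.percentile(t,[2,50,98]))
st("jawtop",blue&(abs(Z-.125)<.004)); st("stop",blue&(abs(Z-.087)<.004)&(X[...,1]>.05)); st("plate",red&(abs(Z-.092)<.003)); st("lip",red&(Z>.1))
st("bar",(S<60)&(V>90)&(abs(Z-.07)<.006))
E
python3 -m crank '[[[0,0,0,9.4,255],[0,0,0,9.4,255],[0,0,0,9.4,255],[0,0,0,0,255]]]'
```

```text
jawtop 283 along [-0.4222 -0.4215 -0.4159 -0.4101 -0.4098] across [0.3193 0.3403 0.3611]
stop 393 along [-0.2502 -0.2492 -0.2383 -0.2276 -0.2265] across [0.3254 0.3403 0.3554]
plate 710 along [-0.3979 -0.3961 -0.3773 -0.3585 -0.3568] across [0.3225 0.3403 0.358 ]
lip 67 along [-0.3558 -0.3556 -0.354  -0.3269 -0.3269] across [0.318  0.3382 0.3573]
bar 772 along [-0.5022 -0.4945 -0.331  -0.2584 -0.2523] across [0.3352 0.3399 0.3449]
clock: 0.75
eef_pos: [0.1297, 0.4821, 0.2302]
tool_rot: [0.375, 0.927, -0.001, 0.0]
ft_force: [-0.5, -0.7, -0.4]
grip_width: 0.0123
```

```bash
python3 -m crank '[[[-55,-10,0,-0.9,255],[-55,-10,0,0,255],[-55,-10,0,0,255],[-55,-10,0,0,255],[-55,-10,0,0,255],[-55,-10,0,0,255],[-55,-10,0,0,255],[-55,-10,0,0,255],[-55,-10,0,0,255],[-55,-10,0,0,255],[-30,0,0,0,255],[0,0,0,0,255]]]'; cat > w.py <<'E'
from h import *
o=bot.get_obs(); p=o["eef_pos"]; from scipy.spatial.transform import Rotation as Rn
R=Rn.from_quat(o["tool_rot"]).as_matrix(); b=np.array([-.72957,.6839]); n=np.array([.6839,.72957])
t=b*-.375+n*.3403; d=np.r_[t,.098]-p
print("t",o["clock"],"p",p.round(4),"along",(p[:2]@b).round(4),"across",(p[:2]@n).round(4),"d tool mm",(R.T@d*1000).round(1),"heading",np.degrees(np.arctan2(R[1,0],R[0,0])).round(2),"F",o["ft_force"].round(1),"w",o["grip_width"])
E
python3 w.py
```

```text
clock: 2.25
eef_pos: [0.5039, 0.0051, 0.2312]
tool_rot: [0.349, 0.937, 0.002, 0.002]
ft_force: [0.5, 0.0, 0.1]
grip_width: 0.0003
t 2.25 p [0.5039 0.0051 0.2312] along -0.3642 across 0.3484 d tool mm [-10.   -9.1 133.2] heading 139.19 F [0.5 0.  0.1] w 0.0002819935233575409
```

```bash
python3 -m crank '[[[-5,-4,40,2.3,255],[-5,-4,40,0,255],[0,0,0,0,255]]]'; python3 w.py; python3 - <<'E'
from h import *
for n in("top","scene","wrist"):
    c=bot.camera(n); im=c["img"]
    if n=="top": im=cv2.resize(im[200:400,200:440],(720,600))
    if n=="scene": im=cv2.resize(im[100:300,220:440],(660,600))
    cv2.imwrite(f"pics/{n}1.png",im)
E
```

```text
clock: 2.62
eef_pos: [0.5056, -0.0061, 0.1503]
tool_rot: [0.365, 0.931, 0.002, 0.003]
ft_force: [0.5, 0.4, -0.0]
grip_width: 0.0004
t 2.625 p [ 0.5056 -0.0061  0.1503] along -0.3731 across 0.3413 d tool mm [-1.8 -1.3 52.3] heading 137.22 F [ 0.5  0.4 -0. ] w 0.000379390719117211
```

View pics/scene1.png

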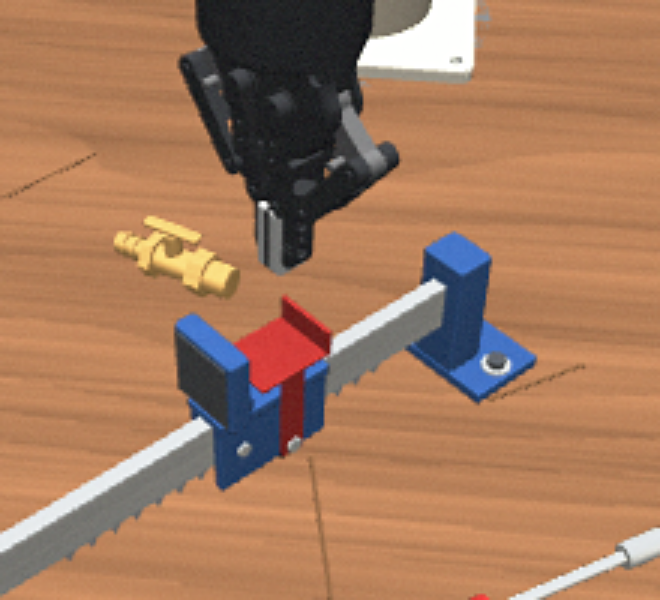

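View pics/wrist1.png

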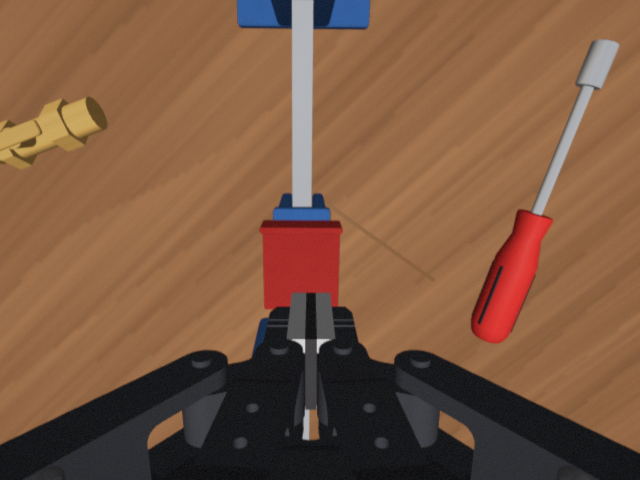

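The fingers are shut and lined up with the bar, directly over the red plate. In the wrist view the fingertip is at (311,300) and the plate spans (262–342, 222–308). I'll lower it now.

```bash
python3 -m crank '[[[-1,-1,25,0.4,255],[-1,0,20,0,255],[0,0,0,0,255]]]'; python3 w.py; python3 -m crank '[[[0,0,6,0,255],[0,0,4,0,255],[0,0,0,0,255]]]'; python3 w.py
```

```text
clock: 3.15
eef_pos: [0.5158, -0.0064, 0.1158]
tool_rot: [0.366, 0.93, 0.006, 0.013]
ft_force: [0.6, -0.6, 0.7]
grip_width: 0.0002
t 3.15 p [ 0.5158 -0.0064  0.1158] along -0.3807 across 0.3481 d tool mm [ 6.  -8.1 17.5] heading 137.0 F [ 0.6 -0.6  0.7] w 0.00016960192206583787
clock: 3.52
eef_pos: [0.5186, -0.0058, 0.1092]
tool_rot: [0.366, 0.931, 0.008, 0.016]
ft_force: [-0.4, 0.3, -0.3]
grip_width: 0.0002
t 3.525 p [ 0.5186 -0.0058  0.1092] along -0.3824 across 0.3504 d tool mm [  7.7 -10.4  10.8] heading 137.07 F [-0.4  0.3 -0.3] w 0.00018413718962892076
```

```bash
python3 - <<'E'
from h import *
o=bot.get_obs(); print(o["joint_pos"].round(3),o["joint_vel"].round(3),o["tau"].round(2),o["eef_pos"].round(4))
from scipy.spatial.transform import Rotation as Rn
print(Rn.from_quat(o["tool_rot"]).as_matrix().round(3))
E
```

```text
[-0.013  0.337 -0.196  1.002  0.003  0.736] [ 0.001 -0.009  0.01   0.005  0.002 -0.   ] [ 2.000e-02 -3.933e+01  2.278e+01 -3.200e-01  1.000e-02  0.000e+00] [ 0.5186 -0.0058  0.1092]
[[-0.732  0.68   0.035]
 [ 0.681  0.732  0.003]
 [-0.024  0.026 -0.999]]
```

```bash
python3 -m crank '[[[4,-5,0,0,255],[4,-5,0,0,255],[0,0,0,0,255]]]'; python3 w.py;python3 -m crank '[[[0,0,0,0,255],[0,0,0,0,255]]]'; python3 w.py; python3 -c "
from h import *
print(bot.get_obs()['tool_rot'])"
```

```text
clock: 3.9
eef_pos: [0.505, -0.0079, 0.1092]
tool_rot: [0.366, 0.931, 0.008, 0.016]
ft_force: [-0.7, 0.1, -0.2]
grip_width: -0.0001
t 3.9 p [ 0.505  -0.0079  0.1092] along -0.3738 across 0.3396 d tool mm [-0.9  0.4 11.3] heading 137.06 F [-0.7  0.1 -0.2] w -0.0001383037674848547
clock: 4.15
eef_pos: [0.5051, -0.008, 0.1094]
tool_rot: [0.366, 0.93, 0.008, 0.016]
ft_force: [0.6, -0.4, -0.2]
grip_width: 0.0001
t 4.15 p [ 0.5051 -0.008   0.1094] along -0.3739 across 0.3396 d tool mm [-0.8  0.4 11.4] heading 137.05 F [ 0.6 -0.4 -0.2] w 0.0001092192475191589
[0.36584499 0.9304996  0.007782   0.016352  ]
```

```bash
python3 -m crank '[[[0,0,5,0,255],[0,0,5,0,255],[0,0,0,0,255]]]'; python3 w.py
```

```text
clock: 4.53
eef_pos: [0.5055, -0.0079, 0.0984]
tool_rot: [0.366, 0.931, 0.008, 0.016]
ft_force: [0.5, 0.7, 0.5]
grip_width: -0.0002
t 4.525 p [ 0.5055 -0.0079  0.0984] along -0.3743 across 0.34 d tool mm [-0.7  0.3  0.4] heading 137.06 F [0.5 0.7 0.5] w -0.00023202568273828633
```

```bash
python3 -m crank '[[[0,0,4,0,255],[0,0,4,0,255],[0,0,0,0,255]]]'; python3 w.py; python3 -m crank '[[[0,0,4,0,255],[0,0,0,0,255]]]'; python3 w.py
```

```text
clock: 4.9
eef_pos: [0.5059, -0.0079, 0.0903]
tool_rot: [0.366, 0.931, 0.008, 0.016]
ft_force: [-2.2, -0.6, 3.5]
grip_width: 0.0001
t 4.9 p [ 0.5059 -0.0079  0.0903] along -0.3745 across 0.3402 d tool mm [-0.7  0.3 -7.7] heading 137.06 F [-2.2 -0.6  3.5] w 5.241447923941746e-05
clock: 5.15
eef_pos: [0.506, -0.0079, 0.0868]
tool_rot: [0.366, 0.931, 0.008, 0.016]
ft_force: [-1.6, -0.9, 5.9]
grip_width: -0.0002
t 5.15 p [ 0.506  -0.0079  0.0868] along -0.3745 across 0.3403 d tool mm [ -0.8   0.3 -11.1] heading 137.06 F [-1.6 -0.9  5.9] w -0.00015952231005319053
```

```bash
python3 -m crank '[[[0,0,2.5,0,255],[0,0,1,0,255],[0,0,0,0,255]]]'; python3 w.py
```

```text
clock: 5.52
eef_pos: [0.506, -0.0079, 0.0846]
tool_rot: [0.366, 0.931, 0.008, 0.017]
ft_force: [-1.7, -0.4, 6.0]
grip_width: 0.0
t 5.525 p [ 0.506  -0.0079  0.0846] along -0.3745 across 0.3403 d tool mm [ -0.8   0.3 -13.4] heading 137.06 F [-1.7 -0.4  6. ] w 2.571374175846215e-05
```

```bash
python3 -m crank '[[[0,0,1.2,0,255],[0,0,0.6,0,255],[0,0,0,0,255]]]'; python3 w.py
```

```text
clock: 5.9
eef_pos: [0.506, -0.0079, 0.0843]
tool_rot: [0.366, 0.93, 0.008, 0.017]
ft_force: [-2.9, 0.1, 6.4]
grip_width: 0.0003
t 5.9 p [ 0.506  -0.0079  0.0843] along -0.3745 across 0.3403 d tool mm [ -0.8   0.4 -13.6] heading 137.06 F [-2.9  0.1  6.4] w 0.00028352273757826146
```

```bash
python3 -m crank '[[[5,0,1.5,0,255],[5,0,1.2,0,255],[5,0,1.2,0,255],[4,0,1,0,255]]]'; python3 w.py; python3 - <<'E'
from h import *
for n in("top","scene"):
    c=bot.camera(n); im=c["img"]
    if n=="top": im=cv2.resize(im[200:400,200:440],(720,600))
    if n=="scene": im=cv2.resize(im[100:300,220:440],(660,600))
    cv2.imwrite(f"pics/{n}2.png",im)
E
```

```text
clock: 6.4
eef_pos: [0.4999, -0.0009, 0.0839]
tool_rot: [0.368, 0.929, 0.005, 0.028]
ft_force: [0.1, -4.8, 6.7]
grip_width: -0.0002
t 6.4 p [ 0.4999 -0.0009  0.0839] along -0.3653 across 0.3412 d tool mm [-10.3  -0.5 -13.6] heading 136.79 F [ 0.1 -4.8  6.7] w -0.00022779854450159605
```

View pics/scene2.png

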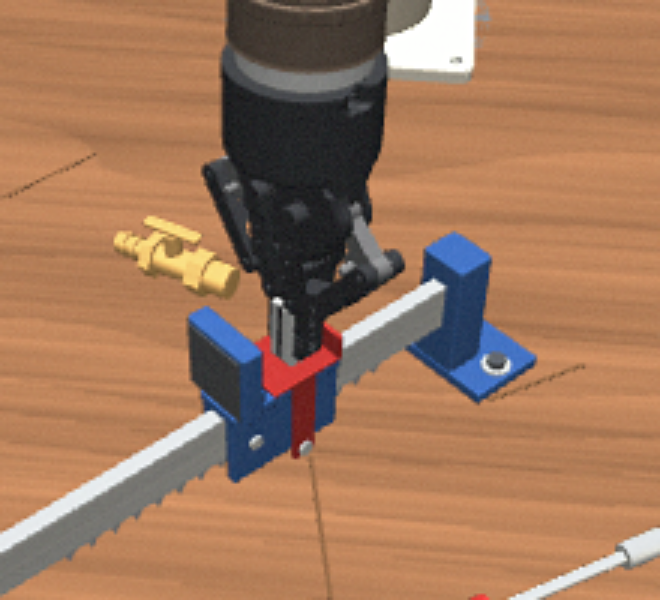

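The plate is pressed and the jaw has moved a little. The finger stands on the plate near the lip, at about (290,345) in the crop. I'll check how far the jaw moved.

```bash
cat > jw.py <<'E'
from h import *
c=bot.camera("top"); X=cloud(c); H,S,V=cv2.split(cv2.cvtColor(c["img"],cv2.COLOR_BGR2HSV))
b=np.array([-.72957,.6839]); n=np.array([.6839,.72957])
Z=X[...,2]; near=(abs(X[...,0]-.45)<.15)&(abs(X[...,1]-.03)<.13)
def st(nm,m):
    P=X[m&near]; s=P[:,:2]@b; print(nm,len(s),"along",np.percentile(s,[2,50,98]).round(4),"z",np.median(P[:,2]).round(4))
st("jawtop",(H>100)&(H<125)&(S>130)&(abs(Z-.125)<.004)); st("red",((H<6)|(H>174))&(S>180)&(V>60)&(abs(Z-.087)<.01))
st("body",(H>100)&(H<125)&(S>130)&(abs(Z-.078)<.004))
E
python3 jw.py; python3 w.py
```

```text
t 6.55 p [ 0.4997 -0.0007  0.0839] along -0.3651 across 0.3412 d tool mm [-10.6  -0.5 -13.7] heading 136.8 F [ 0.4 -3.1  7.3] w -0.0001622043079231984Traceback (most recent call last):
  File "jw.py", line 7, in <module>
    st("jawtop",(H>100)&(H<125)&(S>130)&(abs(Z-.125)<.004)); st("red",((H<6)|(H>174))&(S>180)&(V>60)&(abs(Z-.087)<.01))
    ~~^^^^^^^^^^^^^^^^^^^^^^^^^^^^^^^^^^^^^^^^^^^^^^^^^^^^^
  File "jw.py", line 6, in st
    P=X[m&near]; s=P[:,:2]@b; print(nm,len(s),"along",np.percentile(s,[2,50,98]).round(4),"z",np.median(P[:,2]).round(4))
                                                      ~~~~~~~~~~~~~^^^^^^^^^^^^^
    return _quantile_unchecked(
        a, q, axis, out, overwrite_input, method, keepdims, weights)
    return _ureduce(a,
                    func=_quantile_ureduce_func,
    ...<5 lines>...
                    overwrite_input=overwrite_input,
                    method=method)
    r = func(a, **kwargs)
    result = _quantile(arr,
                       quantiles=q,
    ...<2 lines>...
                       out=out,
                       weights=wgt)
    slices_having_nans = np.isnan(arr[-1, ...])
                                  ~~~^^^^^^^^^
IndexError: index -1 is out of bounds for axis 0 with size 0
```

```bash
sed -i 's/bot.camera("top")/bot.camera("scene")/; s/P=X\[m&near\];/P=X[m\&near]\n    if len(P)<3: print(nm,"hidden"); return\n   /' jw.py; python3 jw.py; python3 - <<'E'
from h import *
# same measure in stored start picture: centroid ray of jaw-top blue at z=.125
E
python3 -m crank '[[[6,0,1.2,0,255],[6,0,1.2,0,255],[6,0,1.2,0,255]]]'; python3 w.py; python3 jw.py
```

```text
jawtop 191 along [-0.4174 -0.4123 -0.4056] z 0.1245
red 247 along [-0.3918 -0.3743 -0.3483] z 0.0834
body 127 along [-0.4176 -0.2537 -0.2311] z 0.0775
clock: 6.98
eef_pos: [0.4932, 0.0067, 0.0835]
tool_rot: [0.369, 0.929, 0.002, 0.037]
ft_force: [-0.4, -6.0, 7.1]
grip_width: 0.0001
t 6.975 p [0.4932 0.0067 0.0835] along -0.3552 across 0.3422 d tool mm [-20.7  -1.4 -13.2] heading 136.54 F [-0.4 -6.   7.1] w 0.0001388147244641137
jawtop 188 along [-0.4091 -0.4039 -0.3975] z 0.1242
red 238 along [-0.3837 -0.3659 -0.3398] z 0.083
body 122 along [-0.4091 -0.2533 -0.2327] z 0.0771
```

```bash
python3 -m crank '[[[12,-0.5,1,0,255],[14,-0.5,1,0,255]]]'; python3 w.py; python3 jw.py;  python3 -c "
from h import *
from scipy.spatial.transform import Rotation as Rn
o=bot.get_obs(); print(Rn.from_quat(o['tool_rot']).as_matrix().round(3), o['joint_pos'].round(3))"
```

```text
clock: 7.28
eef_pos: [0.4794, 0.0212, 0.0833]
tool_rot: [0.371, 0.928, 0.002, 0.044]
ft_force: [-0.5, -6.5, 11.0]
grip_width: -0.0003
t 7.275 p [0.4794 0.0212 0.0833] along -0.3353 across 0.3433 d tool mm [-40.8  -2.3 -11.6] heading 136.34 F [-0.5 -6.5 11. ] w -0.00030922409113088147
jawtop 181 along [-0.3914 -0.3868 -0.3804] z 0.1243
red 220 along [-0.3665 -0.3474 -0.3227] z 0.0827
body 114 along [-0.3918 -0.2533 -0.2312] z 0.0769
[[-0.722  0.687  0.081]
 [ 0.687  0.726 -0.028]
 [-0.078  0.036 -0.996]] [ 0.068  0.266 -0.383  0.843 -0.033  0.826]
```

```bash
python3 -m crank '[[[14,-1,0,0,255],[15,-1,0,0,255]]]'; python3 w.py; python3 jw.py
```

```text
clock: 7.58
eef_pos: [0.4617, 0.0384, 0.0845]
tool_rot: [0.372, 0.927, 0.002, 0.051]
ft_force: [2.1, -4.4, 6.1]
grip_width: -0.0
t 7.575 p [0.4617 0.0384 0.0845] along -0.3106 across 0.3438 d tool mm [-65.4  -2.4  -7.6] heading 136.18 F [ 2.1 -4.4  6.1] w -1.2759455462924982e-05
jawtop 169 along [-0.368  -0.3635 -0.3569] z 0.1243
red 206 along [-0.3428 -0.3239 -0.2989] z 0.0837
body 112 along [-0.3681 -0.2535 -0.2338] z 0.0772
```

```bash
python3 -m crank '[[[12,-1.5,1,0,255],[14,-1,0.8,0,255]]]'; python3 w.py; python3 jw.py
```

```text
clock: 7.88
eef_pos: [0.4457, 0.0537, 0.0835]
tool_rot: [0.372, 0.926, 0.002, 0.057]
ft_force: [-0.5, -5.9, 11.7]
grip_width: -0.0
t 7.875 p [0.4457 0.0537 0.0835] along -0.2884 across 0.344 d tool mm [-87.7  -2.2  -5.6] heading 136.05 F [-0.5 -5.9 11.7] w -4.4581249417345696e-05
jawtop 163 along [-0.346  -0.3413 -0.3347] z 0.1243
red 191 along [-0.3207 -0.3012 -0.2768] z 0.0827
body 102 along [-0.3463 -0.2535 -0.2322] z 0.0771
```

```bash
python3 -m crank '[[[9,-1,0.4,0,255],[8,-1,0.3,0,255]]]'; python3 w.py; python3 jw.py
```

```text
clock: 8.18
eef_pos: [0.4355, 0.0631, 0.084]
tool_rot: [0.373, 0.926, 0.002, 0.062]
ft_force: [1.8, -3.7, 7.6]
grip_width: 0.0002
t 8.175 p [0.4355 0.0631 0.084 ] along -0.2746 across 0.3439 d tool mm [-101.4   -1.9   -2.7] heading 135.94 F [ 1.8 -3.7  7.6] w 0.00021982536184978152
jawtop 164 along [-0.3317 -0.3274 -0.3205] z 0.1243
red 184 along [-0.3063 -0.2864 -0.2626] z 0.0832
body 79 along [-0.3323 -0.3072 -0.231 ] z 0.0769
```

```bash
python3 -m crank '[[[7,-1,0.8,0,255],[6,-0.5,0.6,0,255]]]'; python3 w.py; python3 jw.py;python3 -m crank '[[[5,-0.5,0.6,0,255]]]'; python3 w.py; python3 jw.py
```

```text
clock: 8.48
eef_pos: [0.4324, 0.0665, 0.0849]
tool_rot: [0.375, 0.924, -0.0, 0.073]
ft_force: [7.3, -16.5, 6.2]
grip_width: -0.0001
t 8.475 p [0.4324 0.0665 0.0849] along -0.27 across 0.3442 d tool mm [-105.9   -1.8    1.1] heading 135.64 F [  7.3 -16.5   6.2] w -7.751845987174321e-05
jawtop 161 along [-0.3274 -0.3224 -0.3154] z 0.1243
red 193 along [-0.3018 -0.2819 -0.2583] z 0.084
body 80 along [-0.3279 -0.305  -0.2313] z 0.0768
clock: 8.65
eef_pos: [0.4327, 0.0661, 0.0859]
tool_rot: [0.376, 0.923, -0.003, 0.079]
ft_force: [4.6, -10.1, 7.2]
grip_width: 0.0002
t 8.65 p [0.4327 0.0661 0.0859] along -0.2705 across 0.3441 d tool mm [-105.3   -1.4    3.3] heading 135.4 F [  4.6 -10.1   7.2] w 0.00022984696949734384
jawtop 163 along [-0.3275 -0.3229 -0.3159] z 0.1246
red 189 along [-0.3016 -0.2818 -0.258 ] z 0.0848
body 88 along [-0.3281 -0.3035 -0.2314] z 0.0767
```

```bash
python3 - <<'E'
from h import *
c=bot.camera("scene"); cv2.imwrite("pics/scene3.png",cv2.resize(c["img"][140:260,290:430],(700,600),interpolation=cv2.INTER_CUBIC))
E
```

```text
(no output)
```

View pics/scene3.png

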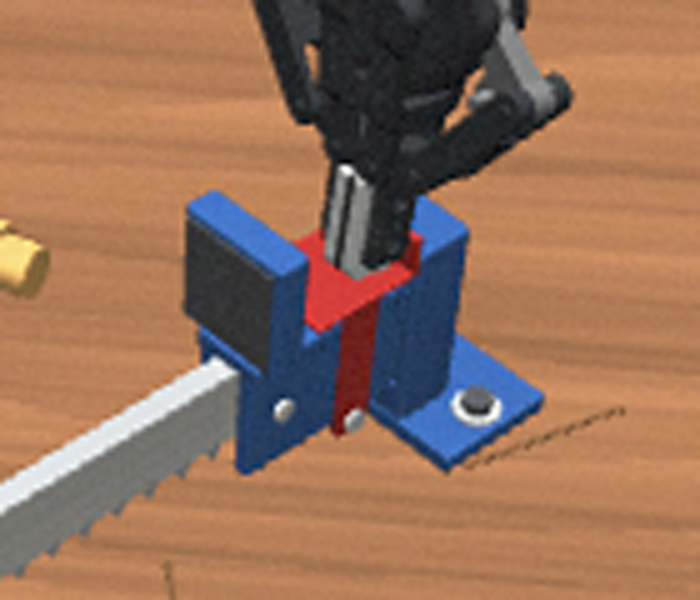

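The jaw looks closed up against the end stop: the rear of the body meets the block at about (385,360) in the crop, with no bar showing between them. To be sure it isn't a ratchet stop, I'll press fully down and push once more.

```bash
python3 -m crank '[[[0,0,2.5,0,255],[1,0,1.5,0,255],[3,0,1.5,0,255]]]'; python3 w.py; python3 -m crank '[[[4,0,2,0,255]]]'; python3 w.py; python3 jw.py; python3 -c "
from h import *
from scipy.spatial.transform import Rotation as Rn
o=bot.get_obs(); print(Rn.from_quat(o['tool_rot']).as_matrix().round(3), o['joint_pos'].round(3))"
```

```text
clock: 9.12
eef_pos: [0.4338, 0.0657, 0.0836]
tool_rot: [0.378, 0.922, -0.004, 0.084]
ft_force: [-2.4, -7.2, 17.7]
grip_width: 0.0002
t 9.125 p [0.4338 0.0657 0.0836] along -0.2716 across 0.3446 d tool mm [-104.4   -1.4    2.1] heading 135.2 F [-2.4 -7.2 17.7] w 0.00016409242685872313
clock: 9.25
eef_pos: [0.4337, 0.0659, 0.0836]
tool_rot: [0.379, 0.921, -0.006, 0.088]
ft_force: [-5.1, -8.9, 22.3]
grip_width: 0.0002
t 9.25 p [0.4337 0.0659 0.0836] along -0.2713 across 0.3447 d tool mm [-104.7   -1.3    3. ] heading 135.06 F [-5.1 -8.9 22.3] w 0.00023684502956833046
jawtop 163 along [-0.3282 -0.3231 -0.3162] z 0.1244
red 179 along [-0.3014 -0.2827 -0.2585] z 0.0827
body 80 along [-0.3282 -0.3055 -0.2316] z 0.0767
[[-0.698  0.699  0.158]
 [ 0.697  0.713 -0.077]
 [-0.166  0.056 -0.984]] [ 0.228  0.156 -0.541  0.736 -0.111  1.   ]
```

```bash
python3 -m crank '[[[-0.5,0.2,-4,0,255],[-1,0.3,-7,0,255],[-2,0.6,-9,0,255]]]'; python3 w.py; python3 jw.py; python3 -m crank '[[[-3,1,-15,0,255],[-4,1,-20,0,255],[-4,1,-20,0,255],[-4,1,-20,0,255],[0,0,0,0,255]]]'; python3 w.py; python3 jw.py
```

```text
clock: 9.68
eef_pos: [0.4339, 0.0651, 0.1054]
tool_rot: [0.379, 0.921, -0.006, 0.089]
ft_force: [0.3, 0.3, 0.3]
grip_width: -0.0002
t 9.675 p [0.4339 0.0651 0.1054] along -0.272 across 0.3443 d tool mm [-100.4   -2.1   24.5] heading 135.0 F [0.3 0.3 0.3] w -0.00023229852458982303
jawtop 164 along [-0.3276 -0.3223 -0.3157] z 0.1244
red 287 along [-0.3011 -0.2786 -0.2586] z 0.0918
body 130 along [-0.3276 -0.2911 -0.2331] z 0.0769
clock: 10.35
eef_pos: [0.4362, 0.0641, 0.1847]
tool_rot: [0.379, 0.921, -0.005, 0.089]
ft_force: [0.3, 0.5, -0.2]
grip_width: 0.0
t 10.35 p [0.4362 0.0641 0.1847] along -0.2744 across 0.3451 d tool mm [-84.7  -7.6 102.2] heading 135.03 F [ 0.3  0.5 -0.2] w 9.86479161155726e-06
jawtop 166 along [-0.3276 -0.3225 -0.3156] z 0.1244
red 347 along [-0.3014 -0.2761 -0.2582] z 0.0919
body 141 along [-0.3284 -0.2932 -0.2316] z 0.0769
```

```bash
python3 -m crank '[[[-4,20,-25,0,255],[0,40,-20,0,255],[0,50,0,0,255],[0,50,0,0,255],[0,50,0,0,255],[0,0,0,0,255]]]'; python3 w.py; python3 - <<'E'
from h import *
np.set_printoptions(precision=4,suppress=True)
c=bot.camera("top"); cv2.imwrite("pics/top4.png",c["img"]); X=cloud(c); H,S,V=cv2.split(cv2.cvtColor(c["img"],cv2.COLOR_BGR2HSV))
b=np.array([-.72957,.6839]); n=np.array([.6839,.72957])
blue=(H>100)&(H<125)&(S>130)&(c["depth"]>0); red=((H<6)|(H>174))&(S>180)&(V>60)
Z=X[...,2]; near=(abs(X[...,0]-.45)<.15)&(abs(X[...,1]-.03)<.13)
def st(nm,m):
    P=X[m&near]
    if len(P)<3: print(nm,"hidden");return
    s=P[:,:2]@b; print(nm,len(s),"along",np.percentile(s,[1,5,50,95,99]),"z",np.median(P[:,2]))
st("jawtop",blue&(abs(Z-.125)<.004)); st("stop",blue&(abs(Z-.087)<.004)&(X[...,1]>.05)); st("plate",red&(abs(Z-.092)<.003))
E
```

```text
clock: 11.15
eef_pos: [0.5775, 0.2176, 0.2292]
tool_rot: [0.379, 0.922, -0.011, 0.082]
ft_force: [-0.6, -0.1, 0.1]
grip_width: 0.0003
t 11.15 p [0.5775 0.2176 0.2292] along -0.2725 across 0.5537 d tool mm [ -86.5 -216.2  137.9] heading 135.1 F [-0.6 -0.1  0.1] w 0.00027475152723267966
jawtop 302 along [-0.3242 -0.3237 -0.3179 -0.3122 -0.3115] z 0.12554801770919177
stop 388 along [-0.2501 -0.2492 -0.2384 -0.2275 -0.2265] z 0.08757582179645187
plate 782 along [-0.2999 -0.298  -0.2783 -0.2593 -0.2575] z 0.09277718914873528
```

View pics/top4.png

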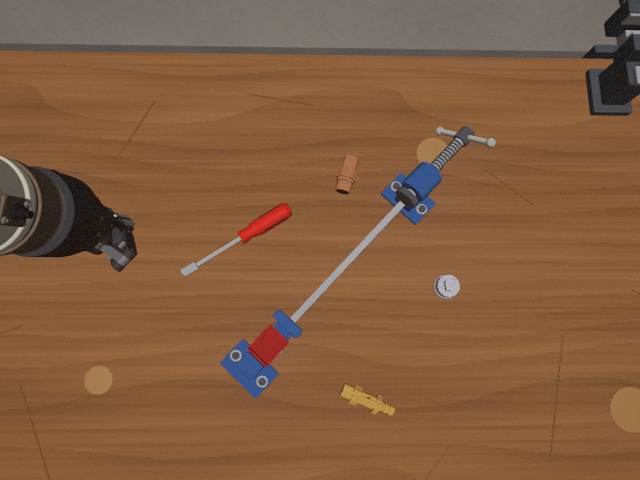

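The top view shows the jaw home against the end stop. Jaw_top is at -318 mm along the bar, and the stop face at -251 mm less the 67 mm of body gives the same -318 mm. The plate is up at (268,343), the four loose items are where they were, and the arm is clear on the left. I'll hand the job in.

```bash
python3 -c "
from workcell import bot
print(bot.job_done())"
```

```text
the job is handed in; nothing more can be done
None
```

The clamp is open and the job is handed in. I pressed the red thumb plate fully down with the shut fingers and slid the jaw back about 98 mm by its lip. It came up against a hard stop, and a second push with the plate fully down did not move it. I then lifted straight off and moved the arm clear.

Last checks, at about 11 s on the clock:
- **Jaw:** in the top view it is home to within about 1 mm: jaw_top is at -318 mm along the bar, as the end stop's face predicts.
- **Thumb plate:** it has sprung up, with its top at 92–93 mm, as at the start.
- **Loose items:** the fittings and the nut driver look unmoved in the top picture; I did not measure them.
- **Forces:** the highest reading after a move was about 24 N at the wrist, and it was back to about zero once clear.

Two things did not go to plan:
- **Tool tilt:** the tool tilted by up to about 10° while pushing, because the arm gave under load. Large downward steps also shifted it sideways by about 13 mm, which I corrected before touching the plate.
- **Camera mismatch:** the scene camera read the jaw 4–5 mm short of home. I went by the top camera, because its own start measurements matched and the jaw was up against a hard stop.

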